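Weigh two soil jars against each other and send on the heavier

TASK

Take the two sample jars from the leaning rack and stand one on each pan of the balance, let go and see which is heavier. Then stand the heavier jar upright in the steel tray and leave the lighter one standing on its pan. Ease the pans up and down, never letting one drop or fly up when a jar is put on or taken off, set the jars down gently and leave the other things on the bench alone.

Things in the scene. Friction and masses are not known exactly. Their poses are not given: they have to be found in the camera images.
- jar_a: One of two jars that look alike: a plain straight cylinder, white with a paper band and grey screw cap, 52 mm in diameter, 100 mm tall, 0.24 to 0.36 kg. Either may be the heavier and on either side of the rack. Origin: centre of its underside; z runs up its axis to the cap. At the start it reclines in the rack, leaning 35 degrees from vertical, cap towards the robot, its upper 55 mm clear all round
- jar_b: The other jar, same description as jar_a. Jars can be gripped across the diameter anywhere in the upper 50 mm
- rack: Fixed wooden rack, 150 x 200 mm base, about 95 mm high, with two leaning cradles 120 mm apart along its y. Origin: under the centre of its base; x points away from the robot. Each cradle has a foot ledge, a bed under the jar (on the robot's side) and two 6 mm cheeks beside the lowest 42 mm of the jar; a jar is drawn out along its own axis
- pan_left_top (a point): Centre of the top of the balance's left pan (larger y): a level steel plate 110 x 110 x 5 mm, no rim, its top 100 mm above the bench when level, 82 to 118 mm over its travel. The pans stay level and go straight up and down, so where a jar stands on its pan does not affect the weighing, but stand it near the middle (centre within 35 mm of this point)
- pan_right_top (a point): The same for the right pan (smaller y), 200 mm from the left one. The balance's base is 150 x 300 x 35 mm with a 70 mm wide scale plate, up to 142 mm high, standing 50 mm to the robot's side of the pan line, halfway between the pans
- pan_left (a joint): Height of the left pan above level, m, positive up, -0.018 (on its stop) to 0.018; the right pan moves oppositely. Empty: level. One jar takes its pan down to the stop; with both on, the heavier one's pan sinks to the stop or nearly, within 2 s, or 4 s if almost alike. A pan with one jar, suddenly let go, falls at over 0.2 m/s; pans should not exceed 0.15 m/s
- tray: Fixed square steel tray, 130 x 130 mm outside, 28 mm high, walls and floor 5 mm thick, beyond the left end of the balance. Origin: centre of its underside, so the inner floor is 5 mm above it; empty
- flask: Bystander: conical glass flask, 72 mm across the foot, 100 mm tall, beyond the balance. Origin: centre of its underside
- reagent: Bystander: brown glass bottle, 64 mm in diameter, 150 mm tall, beyond the balance. Origin: centre of its underside
- case: Bystander: flat olive instrument case 60 x 170 x 26 mm lying beyond the rack, long along its y. Origin: centre of its underside
- brush: Bystander: small hand brush 160 mm long lying on the bench nearer the robot than the rack and balance, along its x, handle towards the robot
Things that resemble listed ones, but are neither listed nor needed, are in the scene too. What is meant by the tray is not green, and is the larger of those in its own colour. What is shaped like the jar_a but pink is not meant.

How it is judged:
By the outcome, as a careful person would: the job done as asked, in the order asked, and still so for the second after the job is handed in, with the robot touching nothing.
It also fails if it takes over 72 s, if anything falls off the work surface, if the arm or the gripper's body presses on something with over 40 N, if the wrist force passes 120 N, or if a joint passes its speed limit or range.

ROBOT

A 6-joint arm with a two-finger parallel gripper is mounted at the origin on the work surface. World frame = base frame: x ahead of the robot, y to its left, z up, the work surface at z = 0. Lengths are in m, angles in degrees, forces in N, time in s.
With the tool pointing down it reaches from about 0.25 to 0.725 m from the base axis. Payload 9.7 kg.
Tool frame: the origin (TCP) lies at the centre of the arm's flange, where the gripper is bolted on; the fingertips stand 173 mm ahead of it and the grasp point (between the pads) lies 155 mm ahead of it; z points along the fingers, y is the line along which they close (so a half turn about z gives the same grasp; the last joint's range is limited). The gripper opens to 85 mm and grips with 20 to 120 N. Pads are 22 mm wide; open, the fingers measure 114 mm over their backs; the gripper's body (76 mm by 85 mm) begins 54 mm behind the grasp point. The pads swing forward as they close: fully open they stand 13 mm farther back than shut.
Start: joints at [-77.235, 4.979, 10.078, 95.1, 0, 90], TCP at [0.122, -0.536, 0.405] pointing down, gripper open.
Joint ranges: [-179.16, 179.16], [-48.56, 103.87], [-65.8, 70.77], [-126.05, 130.52], [-82.76, 87.17], [-180, 180]. Speed limits (degrees/s): [127.2, 127.2, 147.25, 180, 180, 180].

INTERFACE

Orientations are given as [roll, pitch, yaw] about the fixed x, y, z axes, in that order (R = Rz(yaw) Ry(pitch) Rx(roll)).
In Python, from workcell import monitor, camera, get_calibration, bot gives the robot as it stands.
- The arm moves only by the tool carry_out, never from a script. Its argument "targets" is text: rows parted by semicolons, each of 7 numbers parted by spaces: the shift along the tool's x, y, z in units of 0.04 m (1.0 is 0.04 m), then the turn, a rotation vector about the tool's x, y, z in units of 0.1 rad (1.0 is 0.1 rad), then the opening, from -1 (shut) to 1 (fully open), so that 0 is half open. A call has exactly 8 rows; each row shifts and turns the commanded pose from where the row before left it, along the tool's axes as they then stand; what a row does not reach is not made up. A row lasts 1/12 s, in which the tool goes at most 41.7 mm and 7.16 degrees, less where a joint would pass 70% of its speed; a pose out of reach is approached as far as the arm can. A call with a number of a shift or a turn outside -1 to 1 is refused whole. A call with a gripper value outside its range is refused whole. The fingers move at their own pace and stop on an object; "newtons" is the grip in N (left out, the last holds). Time passes only in rows, so rows that do not move let the fingers close, or fill a call up. It gives the time, the measured TCP pose, the force, the opening and the grip force at its end, in the units of the state.
- monitor.get_obs(): the state, without advancing time (a new reading comes with each control period).
- camera(name): name is "side" or "top"; returns the picture (400x640x3 uint8, red, green, blue); there is no depth.
- get_calibration(name): a dict with "fx", "fy", "cx", "cy" (pixels), "view" (4x4, takes a point from world to camera coordinates). Camera axes: x right, y down, z forward; pixel columns grow to the right and rows downward; lengths in m; the calibration is good to about 2 mm. A picture is of the moment at which its call begins. get_calibration takes no time and is no camera call.
- bot.job_done(): hands the job in; it is judged then, once.
The state is a dict: "time": time; "q": joint angles; "qd": joint speeds; "joint_efforts": joint torques, N m; "ee_pos": TCP position; "tcp_rot": TCP orientation; "wrist_force": force on the tool from outside, world axes, zero at the start; "torque": the same for the moment, N m; "opening": finger opening in m; "grasp_force": force on a finger pad.
Only numpy, scipy, OpenCV 4.12 (cv2) and the standard library are available. Lean on these libraries where they do the work, as an engineer would, in place of code of your own. Each camera call takes 0.05 s, during which the arm holds its last target. There are 200 camera calls.

## Working session

There is one attempt and no reset: what is moved stays moved. The work goes in short steps, Python scripts to look and compute and a tool call to move; the robot and the scene stay as the last step left them, time stands still between calls to the robot, and variables do not carry over. Pictures are saved under pics/ and viewed, at most 10 in all, crops included, and the job is handed in when it is done.

Besides the shell and the picture viewer there is one more tool, called after "Request:" as name(argument=value, ...), one argument or row to a line, values as JSON. carry_out: Moves the arm, as the interface text tells. Shifts and turns lie within -1 to 1; 1 stands for 0.04 m of shift or 0.1 rad of turn. Its arguments: {"type":"object","properties":{"targets":{"type":"string"},"newtons":{"type":"number"}},"required":["targets"]}

```bash
mkdir -p pics; ls; python3 - <<'E'
from workcell import monitor, camera, get_calibration, bot
import cv2
for n in("side","top"):
    cv2.imwrite(f"pics/{n}0.png",camera(n)[:,:,::-1]); c=get_calibration(n); print({k:(v if k!="view" else v.__array__().round(4).tolist() if hasattr(v,'__array__') else v) for k,v in c.items()})
print(monitor.get_obs())
E
```

```text
pics
{'fx': 387.655621580692, 'fy': 387.655621580692, 'cx': 322.4135688667743, 'cy': 195.47259690122883, 'view': [[-0.8115, -0.5843, -0.0124, 0.4637], [-0.3556, 0.5105, -0.7829, 0.2278], [0.4637, -0.6309, -0.6221, 0.9937], [0.0, 0.0, 0.0, 1.0]]}
{'fx': 476.50743514164134, 'fy': 476.50743514164134, 'cx': 314.66961388283823, 'cy': 195.09607827279567, 'view': [[-0.0008, -1.0, -0.0063, 0.0778], [-0.981, 0.002, -0.1938, 0.5482], [0.1938, 0.006, -0.981, 1.4308], [0.0, 0.0, 0.0, 1.0]]}
{'time': 0.1, 'q': array([-7.72362027e+01,  5.00805269e+00,  1.00371283e+01,  9.51012243e+01,
        8.13587537e-04,  9.00005041e+01]), 'qd': array([-0.0375741 , -0.04151806,  0.17449293, -0.02541978,  0.013688  ,
        0.08407996]), 'joint_efforts': array([-2.99588100e-04, -5.21562266e+01,  4.65652514e+01,  1.59917946e-02,
       -6.95755602e-05,  2.60460035e-05]), 'ee_pos': array([ 0.12151186, -0.53639789,  0.40403614]), 'tcp_rot': array([-1.79927851e+02, -8.12952103e-04,  1.27632921e+01]), 'wrist_force': array([0.04816784, 0.40289034, 1.20956465]), 'torque': array([-0.02815669, -0.00866532,  0.00884563]), 'grasp_force': 0.0, 'opening': 0.08567569212195787}
```

View pics/top0.png

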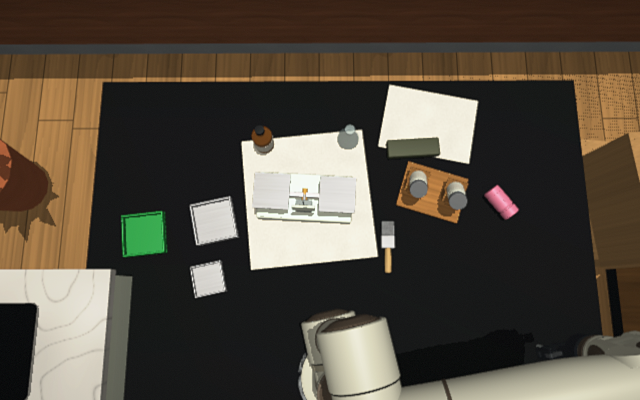

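View pics/side0.png

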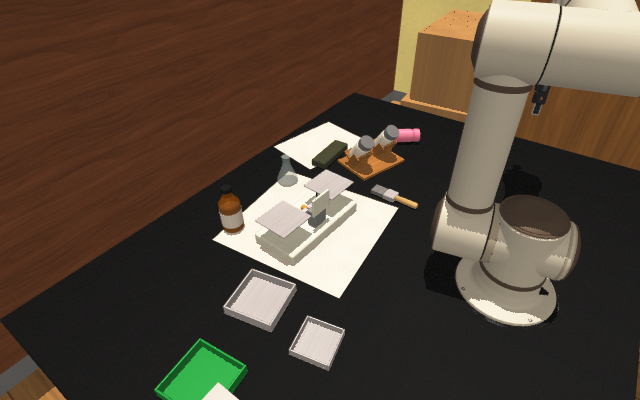

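Candidates in the top view:
- **Jars:** white, grey-capped at (418,185) and (456,195) in the rack. The pink one at (501,202) is rejected.
- **Trays:** large steel at (214,221) is chosen. Small steel at (208,279) and green at (143,234) are rejected.
- **Balance:** pans at (272,193), the left one with larger y, and (337,195).

I'll check these in close crops.

```bash
cat > h.py <<'E'
import numpy as np, cv2
from workcell import monitor, camera, get_calibration, bot
def ray(n,u,v,z):
    c=get_calibration(n); V=np.array(c["view"]); R,t=V[:3,:3],V[:3,3]
    d=R.T@[(u-c["cx"])/c["fx"],(v-c["cy"])/c["fy"],1]; o=-R.T@t
    return o+d*(z-o[2])/d[2]
def proj(n,p):
    c=get_calibration(n); V=np.array(c["view"]); q=V[:3,:3]@np.asarray(p,float)+V[:3,3]
    return np.array([c["fx"]*q[0]/q[2]+c["cx"],c["fy"]*q[1]/q[2]+c["cy"]])
def crop(im,u0,v0,u1,v1,s): 
    o=cv2.resize(im[v0:v1,u0:u1],None,fx=s,fy=s,interpolation=cv2.INTER_CUBIC)
    for u in range(-(-u0//10)*10,u1,10): cv2.line(o,((u-u0)*s,0),((u-u0)*s,6 if u%50 else 14),(0,255,255),1); cv2.putText(o,str(u),((u-u0)*s,24),0,.35,(0,255,255))
    for v in range(-(-v0//10)*10,v1,10): cv2.line(o,(0,(v-v0)*s),(6,(v-v0)*s),(0,255,255),1); cv2.putText(o,str(v),(8,(v-v0)*s+4),0,.35,(0,255,255))
    return o
E
python3 - <<'E'
from h import *
t=cv2.imread("pics/top0.png");s=cv2.imread("pics/side0.png")
cv2.imwrite("pics/c1.png",np.hstack([crop(t,392,155,472,228,5),crop(s,333,115,413,188,5)]))
cv2.imwrite("pics/c2.png",crop(t,185,165,365,250,4))
E
```

```text
(no output)
```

View pics/c1.png

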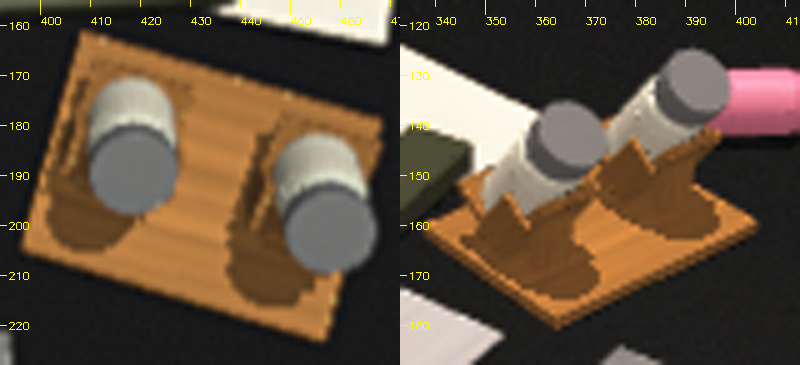

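View pics/c2.png

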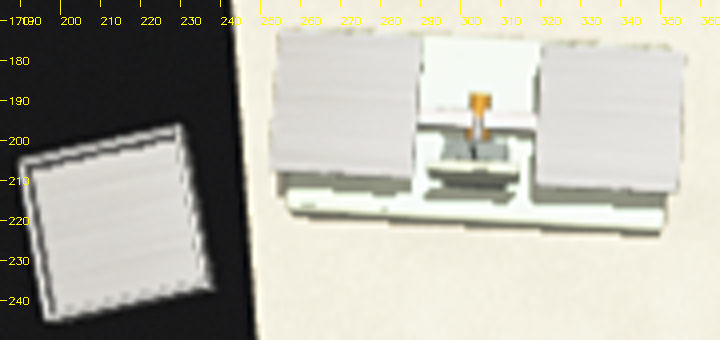

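The crops confirm white, grey-capped jars, with cap discs at about (418.6,189.5) and (458,201) in top, and (367,141.6) and (392,132) in side. They also show the larger steel tray and both pans clearly.

```bash
python3 - <<'E'
from h import *
np.set_printoptions(precision=4,suppress=True)
def tri(a,b):
    A=[];B=[]
    for n,(u,v) in(("top",a),("side",b)):
        p=ray(n,u,v,0);q=ray(n,u,v,.2);d=(q-p)/np.linalg.norm(q-p);M=np.eye(3)-np.outer(d,d);A.append(M);B.append(M@p)
    x=np.linalg.lstsq(np.vstack(A),np.hstack(B),rcond=None)[0]
    return x,np.linalg.norm(np.vstack(A)@x-np.hstack(B))
for a,b in(((418.6,189.5),(367,141.6)),((458,201.2),(392,132))): print("cap",*tri(a,b))
def quad(name,px,z):
    P=np.array([ray("top",u,v,z) for u,v in px]); 
    print(name,"c",P.mean(0),"sides",np.linalg.norm(np.roll(P,-1,0)-P,axis=1),"yaws",[np.degrees(np.arctan2(*(P[(i+1)%4]-P[i])[1::-1])).round(1) for i in range(4)])
quad("rack",[(408,161),(468.4,179),(457,223.4),(396.4,204.6)],.008)
c=lambda x,y:(185+x/4,165+y/4)
quad("panL",[c(278,30),c(422,37),c(414,176),c(271,168)],.1)
quad("panR",[c(540,44),c(686,52),c(678,192),c(535,186)],.1)
quad("tray",[c(18,157),c(182,124),c(214,290),c(46,322)],.028)
for n,x,y,z in(("flask",348,148,0),("reagent",263,148,0),("pl",304,210,.142)): print(n,ray("top",x,y,z))
E
```

```text
cap [ 0.5504 -0.2322  0.1237] 0.0006625600998793535
cap [ 0.516  -0.3486  0.1179] 0.0006068947773373829
rack c [ 0.5676 -0.3009  0.008 ] sides [0.2018 0.1513 0.1994 0.1502] yaws [np.float64(-107.5), np.float64(162.6), np.float64(72.2), np.float64(-16.5)]
panL c [0.5535 0.2071 0.1   ] sides [0.11   0.1073 0.1077 0.1067] yaws [np.float64(-93.0), np.float64(177.3), np.float64(86.7), np.float64(-1.5)]
panR c [0.5409 0.0081 0.1   ] sides [0.111  0.1078 0.1071 0.1094] yaws [np.float64(-93.4), np.float64(175.8), np.float64(87.5), np.float64(-2.1)]
tray c [0.4723 0.3944 0.028 ] sides [0.1317 0.1352 0.1324 0.1334] yaws [np.float64(-78.5), np.float64(-167.4), np.float64(100.8), np.float64(12.3)]
flask [ 0.7169 -0.0326  0.    ]
reagent [0.7177 0.2476 0.    ]
pl [0.4868 0.1076 0.142 ]
```

```bash
cat >> h.py <<'E'
from scipy.spatial.transform import Rotation as Ro
np.set_printoptions(precision=3,suppress=True)
u35=np.array([-np.sin(np.radians(35))*np.cos(np.radians(17)),np.sin(np.radians(35))*np.sin(np.radians(17)),np.cos(np.radians(35))])
C1=np.array([.5507,-.2330,.121]);C2=np.array([.5157,-.3478,.121])
def pose():
    o=monitor.get_obs(); return np.array(o["ee_pos"]),Ro.from_euler("xyz",o["tcp_rot"],degrees=True),o
def plan(*wps,start=None):
    "totals in tool units for each waypoint (pos,rpy): shift first (old axes), then turn"
    p,r,o=pose()
    if start: p,r=np.array(start[0]),Ro.from_euler("xyz",start[1],degrees=True)
    print("at",p,r.as_euler("xyz",degrees=True),"q",o["q"],"F",o["wrist_force"],"t",o["time"])
    for q,e in wps:
        t=Ro.from_euler("xyz",e,degrees=True)
        print("shift",r.inv().apply(np.array(q)-p)/.04,"turn",(r.inv()*t).as_rotvec()/.1); p,r=np.array(q),t
E
python3 - <<'E'
from h import *
E=[180,-35,-17]
pre=C1+u35*.227
plan((pre,[180,0,-17]),(pre,E),(C1+u35*.127,E))
print(pre)
E
```

```text
at [ 0.122 -0.536  0.404] [-179.928   -0.001   12.763] q [-77.236   5.008  10.037  95.101   0.001  90.001] F [0.048 0.403 1.21 ] t 0.1
shift [ 9.315 -6.64   2.436] turn [-0.012  0.003  5.195]
shift [0. 0. 0.] turn [0.    6.109 0.   ]
shift [ 0.  -0.   2.5] turn [0. 0. 0.]
[ 0.426 -0.195  0.307]
```

Request:
carry_out(
  targets="0.3 -0.2 0.05 0 0 0 1;0.6 -0.42 0.15 0 0 0 1;0.6 -0.42 0.15 0 0 0 1;0.6 -0.42 0.15 0 0 0 1;0.6 -0.42 0.15 0 0 0 1;0.6 -0.42 0.15 0 0 0 1;0.6 -0.42 0.15 0 0 0 1;0.6 -0.42 0.15 0 0 0 1",
  newtons=40,
)

```text
time: 0.77
ee_pos: [0.2702, -0.3723, 0.3601]
tcp_rot: [-180.0, -0.0, 12.8]
wrist_force: [0.7, 0.8, 0.2]
opening: 0.0853
grasp_force: 0.0
```

Request:
carry_out(
  targets="0.6 -0.42 0.15 0 0 0 1;0.6 -0.42 0.15 0 0 0 1;0.6 -0.42 0.15 0 0 0 1;0.6 -0.42 0.15 0 0 0 1;0.6 -0.42 0.15 0 0 0 1;0.6 -0.42 0.15 0 0 0 1;0.6 -0.42 0.15 0 0 0 1;0.6 -0.42 0.15 0 0 0 1",
)

```text
time: 1.43
ee_pos: [0.4274, -0.1986, 0.3122]
tcp_rot: [-180.0, 0.0, 12.8]
wrist_force: [0.1, -0.6, 0.6]
opening: 0.0851
grasp_force: 0.0
```

Request:
carry_out(
  targets="0 0 0 0 0 0.6 1;0 0 0 0 0 0.8 1;0 0 0 0 0 0.8 1;0 0 0 0 0 0.8 1;0 0 0 0 0 0.8 1;0 0 0 0 0 0.8 1;0 0 0 0 0 0.6 1;0 0 0 0 0 0 1",
)

```text
time: 2.1
ee_pos: [0.4267, -0.2, 0.3124]
tcp_rot: [-180.0, 0.0, -17.2]
wrist_force: [0.4, -0.2, 0.1]
opening: 0.0855
grasp_force: 0.0
```

Request:
carry_out(
  targets="0 0 0 0 0.6 0 1;0 0 0 0 0.9 0 1;0 0 0 0 0.9 0 1;0 0 0 0 0.9 0 1;0 0 0 0 0.9 0 1;0 0 0 0 0.9 0 1;0 0 0 0 0.6 0 1;0 0 0 0 0.4 0 1",
)

```text
time: 2.77
ee_pos: [0.4263, -0.2, 0.3124]
tcp_rot: [179.9, -35.2, -16.9]
wrist_force: [-0.6, 0.3, -0.5]
opening: 0.0854
grasp_force: 0.0
```

```bash
python3 - <<'E'
from h import *
E=[180,-35,-17]
t=camera("top");s=camera("side")
cv2.imwrite("pics/p1.png",np.hstack([crop(t,370,140,480,240,4)[:,:,::-1],crop(s,320,100,430,200,3)[:,:,::-1][:,:330] if 0 else cv2.resize(crop(s,320,90,430,190,3),(350,400))[:,:,::-1]]))
plan((C1+u35*.227,E),(C1+u35*.127,E))
E
```

```text
at [ 0.426 -0.2    0.312] [179.942 -35.006 -16.891] q [-26.413 -27.576 -32.652  50.282   5.387 172.178] F [-0.525  0.241 -0.153] t 2.8667
shift [-0.107 -0.121  0.088] turn [-0.001 -0.001  0.016]
shift [ 0.  -0.   2.5] turn [0. 0. 0.]
```

View pics/p1.png

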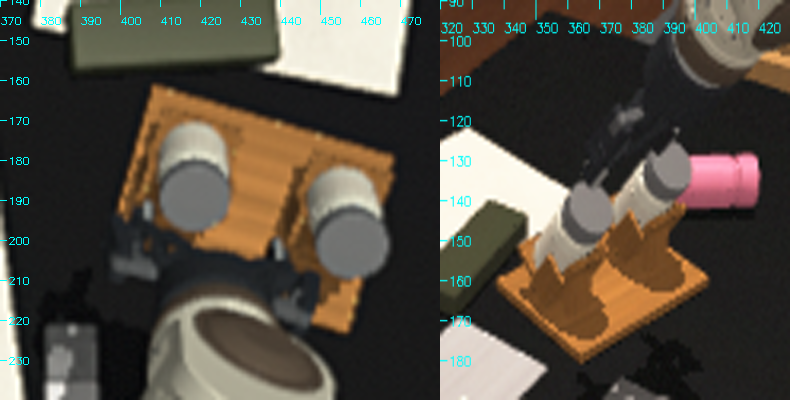

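The top view shows jar 1's cap at about (418,189) and the open fingers on either side of its axis. The side view agrees: the fingers' midpoint lies on the extended axis of jar 1. I'll go down along the axis.

Request:
carry_out(
  targets="-0.11 -0.12 0.1 0 0 0.02 1;0 0 0.4 0 0 0 1;0 0 0.5 0 0 0 1;0 0 0.5 0 0 0 1;0 0 0.5 0 0 0 1;0 0 0.4 0 0 0 1;0 0 0.2 0 0 0 1;0 0 0 0 0 0 1",
)

```text
time: 3.53
ee_pos: [0.4819, -0.212, 0.2224]
tcp_rot: [-179.9, -34.7, -17.1]
wrist_force: [-0.7, 0.8, -0.6]
opening: 0.0854
grasp_force: 0.0
```

Request:
carry_out(
  targets="0 0 0 0 0 0 -0.1;0 0 0 0 0 0 -0.4;0 0 0 0 0 0 -1;0 0 0 0 0 0 -1;0 0 0 0 0 0 -1;0 0 0 0 0 0 -1;0 0 0 0 0 0 -1;0 0 0 0 0 0 -1",
  newtons=40,
)

```text
time: 4.2
ee_pos: [0.4818, -0.2124, 0.2263]
tcp_rot: [-179.9, -35.1, -17.2]
wrist_force: [-5.7, 3.8, 6.5]
opening: 0.0513
grasp_force: 40.8
```

```bash
python3 - <<'E'
from h import *
E=[180,-35,-17]
plan((C1+u35*.127,E)); o=pose()[2]; print(o["opening"],o["grasp_force"],o["torque"])
E
```

```text
at [ 0.482 -0.212  0.226] [-179.919  -35.054  -17.159] q [-24.725 -17.193 -35.106  37.277   4.418 173.793] F [-5.67   3.83   6.536] t 4.2
shift [-0.037 -0.011  0.012] turn [ 0.002 -0.009 -0.023]
0.051318154426252684 40.813608169555664 [0.411 0.786 0.096]
```

Request:
carry_out(
  targets="0 0 -0.1 0 0 0 -1;0 0 -0.25 0 0 0 -1;0 0 -0.4 0 0 0 -1;0 0 -0.5 0 0 0 -1;0 0 -0.5 0 0 0 -1;0 0 -0.5 0 0 0 -1;0 0 -0.4 0 0 0 -1;0 0 -0.2 0 0 0 -1",
)

```text
time: 4.87
ee_pos: [0.4184, -0.1931, 0.3201]
tcp_rot: [-179.9, -35.0, -17.2]
wrist_force: [0.1, -1.2, -2.9]
opening: 0.0514
grasp_force: 44.5
```

```bash
python3 - <<'E'
from h import *
p,r,o=pose()
print(o["opening"],o["grasp_force"],o["torque"])
A=p+[0,0,.10]
L=np.array([.5535,.2071,.43])
plan((A,[180,-35,-17]),(A,[180,0,-17]),(A,[180,0,60]),(L,[180,0,60]),([.5535,.2071,.335],[180,0,60]))
E
```

```text
0.05135752294646899 44.479243755340576 [0.284 0.789 0.038]
at [ 0.418 -0.193  0.32 ] [-179.948  -35.033  -17.176] q [-26.011 -29.174 -32.792  51.676   5.109 172.747] F [ 0.081 -1.227 -2.892] t 4.8667
shift [ 1.435 -0.002 -2.047] turn [ 0.009 -0.006 -0.025]
shift [0. 0. 0.] turn [-0.    -6.109 -0.   ]
shift [0. 0. 0.] turn [  0.      0.    -13.439]
shift [10.353 -2.078 -0.248] turn [0. 0. 0.]
shift [ 0.    -0.     2.375] turn [0. 0. 0.]
```

Request:
carry_out(
  targets="0.15 0 -0.2 0 0 0 -1;0.2 0 -0.3 0 0 0 -1;0.2 0 -0.3 0 0 0 -1;0.2 0 -0.3 0 0 0 -1;0.2 0 -0.3 0 0 0 -1;0.2 0 -0.3 0 0 0 -1;0.2 0 -0.3 0 0 0 -1;0.1 0 -0.1 0 0 0 -1",
)

```text
time: 5.53
ee_pos: [0.4192, -0.1934, 0.4221]
tcp_rot: [-179.9, -35.0, -17.2]
wrist_force: [-0.6, -0.4, -1.7]
opening: 0.0514
grasp_force: 44.5
```

Request:
carry_out(
  targets="0 0 0 0 -0.5 0 -1;0 0 0 0 -0.9 0 -1;0 0 0 0 -0.9 0 -1;0 0 0 0 -0.9 0 -1;0 0 0 0 -0.9 0 -1;0 0 0 0 -0.9 0 -1;0 0 0 0 -0.7 0 -1;0 0 0 0 -0.4 0 -1",
)

```text
time: 6.2
ee_pos: [0.4197, -0.1936, 0.4192]
tcp_rot: [-179.9, 0.3, -17.1]
wrist_force: [-0.3, -0.4, -3.0]
opening: 0.0514
grasp_force: 44.4
```

Request:
carry_out(
  targets="0 0 0 0 0 -0.5 -1;0 0 0 0 0 -1 -1;0 0 0 0 0 -1 -1;0 0 0 0 0 -1 -1;0 0 0 0 0 -1 -1;0 0 0 0 0 -1 -1;0 0 0 0 0 -1 -1;0 0 0 0 0 -1 -1",
)

```text
time: 6.87
ee_pos: [0.4194, -0.1935, 0.4195]
tcp_rot: [-179.9, -0.0, 26.1]
wrist_force: [-0.1, -0.1, -2.8]
opening: 0.051
grasp_force: 44.4
```

Request:
carry_out(
  targets="0 0 0 0 0 -1 -1;0 0 0 0 0 -1 -1;0 0 0 0 0 -1 -1;0 0 0 0 0 -1 -1;0 0 0 0 0 -1 -1;0 0 0 0 0 -0.6 -1;0 0 0 0 0 -0.3 -1;0 0 0 0 0 0 -1",
)

```text
time: 7.53
ee_pos: [0.4193, -0.1935, 0.4196]
tcp_rot: [-179.9, -0.1, 59.7]
wrist_force: [0.6, -0.1, -2.4]
opening: 0.0511
grasp_force: 44.4
```

```bash
python3 - <<'E'
from h import *
L=np.array([.5535,.2071,.42])
plan((L,[180,0,60]),([.5535,.2071,.335],[180,0,60]))
E
```

```text
at [ 0.419 -0.193  0.42 ] [-179.946   -0.059   59.733] q [-24.783  -6.656   0.252  96.956   0.064  95.484] F [ 0.557 -0.076 -2.405] t 7.5333
shift [10.34  -2.15   0.003] turn [-0.009 -0.01  -0.047]
shift [ 0.    -0.     2.125] turn [0. 0. 0.]
```

Request:
carry_out(
  targets="0.3 -0.06 0 0 0 0 -1;0.5 -0.1 0 0 0 0 -1;0.7 -0.15 0 0 0 0 -1;0.7 -0.15 0 0 0 0 -1;0.7 -0.15 0 0 0 0 -1;0.7 -0.15 0 0 0 0 -1;0.7 -0.15 0 0 0 0 -1;0.7 -0.15 0 0 0 0 -1",
)

```text
time: 8.2
ee_pos: [0.4838, 0.0022, 0.4202]
tcp_rot: [-180.0, -0.1, 59.6]
wrist_force: [0.5, -0.2, -3.1]
opening: 0.0511
grasp_force: 44.4
```

Request:
carry_out(
  targets="0.7 -0.15 0 0 0 0 -1;0.7 -0.15 0 0 0 0 -1;0.7 -0.15 0 0 0 0 -1;0.7 -0.15 0 0 0 0 -1;0.7 -0.14 0 0 0 0 -1;0.7 -0.14 0 0 0 0 -1;0.6 -0.11 0 0 0 0 -1;0.54 -0.1 0 0 0 0 -1",
)

```text
time: 8.87
ee_pos: [0.5543, 0.2091, 0.4198]
tcp_rot: [-180.0, -0.0, 59.6]
wrist_force: [0.7, -0.6, -3.7]
opening: 0.051
grasp_force: 44.4
```

Request:
carry_out(
  targets="0 0 0.15 0 0 0 -1;0 0 0.3 0 0 0 -1;0 0 0.4 0 0 0 -1;0 0 0.4 0 0 0 -1;0 0 0.3 0 0 0 -1;0 0 0.15 0 0 0 -1;0 0 0.1 0 0 0 -1;0 0 0 0 0 0 -1",
)

```text
time: 9.53
ee_pos: [0.5536, 0.207, 0.3481]
tcp_rot: [-179.9, -0.0, 59.6]
wrist_force: [-0.3, -0.4, -3.2]
opening: 0.0514
grasp_force: 44.5
```

```bash
python3 - <<'E'
from h import *
t=camera("top");s=camera("side")
cv2.imwrite("pics/p2.png",np.hstack([crop(t,190,140,290,240,4),crop(s,220,110,320,260,4)[:400]])[:,:,::-1])
plan(([.5535,.2071,.335],[180,0,60]))
E
```

```text
at [0.554 0.207 0.35 ] [179.986  -0.097  59.629] q [ 20.5     9.823   9.311  89.405   0.051 140.872] F [-0.372  0.216 -2.309] t 9.6333
shift [-0.003 -0.004  0.363] turn [ 0.002 -0.017 -0.065]
```

View pics/p2.png

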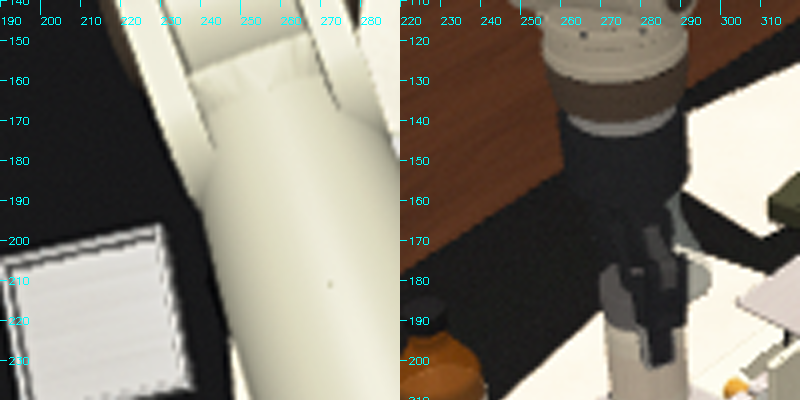

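The side view shows the jar upright in the gripper above the left pan. I'll lower it slowly.

Request:
carry_out(
  targets="0 0 0.06 0 0 0 -1;0 0 0.06 0 0 0 -1;0 0 0.06 0 0 0 -1;0 0 0.06 0 0 0 -1;0 0 0.06 0 0 0 -1;0 0 0.05 0 0 0 -1;0 0 0.05 0 0 0 -1;0 0 0.04 0 0 0 -1",
)

```text
time: 10.3
ee_pos: [0.5535, 0.2072, 0.331]
tcp_rot: [-180.0, -0.1, 59.7]
wrist_force: [0.4, -0.6, -2.8]
opening: 0.0509
grasp_force: 44.5
```

Request:
carry_out(
  targets="0 0 0.04 0 0 0 -1;0 0 0.04 0 0 0 -1;0 0 0.04 0 0 0 -1;0 0 0.04 0 0 0 -1;0 0 0.04 0 0 0 -1;0 0 0.04 0 0 0 -1;0 0 0.04 0 0 0 -1;0 0 0.04 0 0 0 -1",
)

```text
time: 10.97
ee_pos: [0.5536, 0.2072, 0.3184]
tcp_rot: [-180.0, -0.1, 59.7]
wrist_force: [0.2, -0.6, -3.2]
opening: 0.051
grasp_force: 44.4
```

```bash
python3 - <<'E'
from h import *
plan()
E
```

```text
at [0.554 0.207 0.318] [-179.987   -0.062   59.656] q [ 20.516   9.709   5.748  85.999   0.05  140.86 ] F [ 0.201 -0.574 -3.2  ] t 10.9667
```

Request:
carry_out(
  targets="0 0 0.03 0 0 0 -1;0 0 0.03 0 0 0 -1;0 0 0.03 0 0 0 -1;0 0 0.03 0 0 0 -1;0 0 0.03 0 0 0 -1;0 0 0.02 0 0 0 -1;0 0 0.02 0 0 0 -1;0 0 0 0 0 0 -1",
)

```text
time: 11.63
ee_pos: [0.5535, 0.2072, 0.3107]
tcp_rot: [-180.0, -0.1, 59.7]
wrist_force: [1.3, 0.4, -3.8]
opening: 0.0513
grasp_force: 44.5
```

```bash
python3 - <<'E'
from h import *
s=camera("side");plan()
cv2.imwrite("pics/p3.png",crop(s,225,160,385,260,5)[:,:,::-1])
E
```

```text
at [0.554 0.207 0.311] [-179.98    -0.058   59.652] q [ 20.515   9.718   4.93   85.18    0.052 140.864] F [-0.283 -0.1   -2.969] t 11.6833
```

View pics/p3.png

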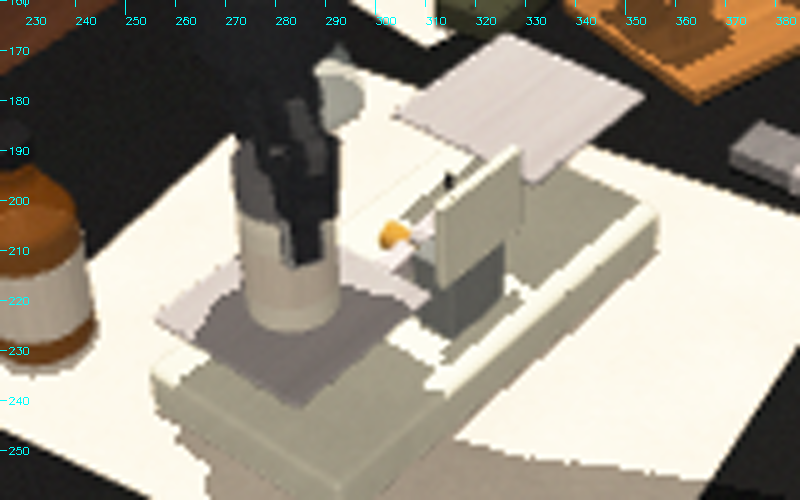

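The side view shows jar 1 upright on the left pan, base at about (284,225). The right pan has visibly risen, so the left one has been eased down. I'll go the last millimetres to the stop.

Request:
carry_out(
  targets="0 0 0.02 0 0 0 -1;0 0 0.02 0 0 0 -1;0 0 0.01 0 0 0 -1;0 0 0 0 0 0 -1;0 0 0 0 0 0 -1;0 0 0 0 0 0 -1;0 0 0 0 0 0 -1;0 0 0 0 0 0 -1",
)

```text
time: 12.35
ee_pos: [0.5536, 0.2073, 0.3089]
tcp_rot: [-180.0, -0.1, 59.7]
wrist_force: [-0.5, 0.9, -3.2]
opening: 0.051
grasp_force: 44.5
```

```bash
python3 - <<'E'
from h import *
plan()
for z in(.1,.11,.118,.122): print(z,proj("side",[.5409,.0081,z]))
E
```

```text
at [0.554 0.207 0.309] [-179.986   -0.064   59.654] q [ 20.517   9.72    4.723  84.962   0.051 140.863] F [-0.541  0.874 -3.225] t 12.35
0.1 [328.605 182.741]
0.11 [328.597 180.082]
0.118 [328.59  177.934]
0.122 [328.587 176.853]
```

Request:
carry_out(
  targets="0 0 0.03 0 0 0 -1;0 0 0.03 0 0 0 -1;0 0 0.03 0 0 0 -1;0 0 0.03 0 0 0 -1;0 0 0.02 0 0 0 -1;0 0 0 0 0 0 -1;0 0 0 0 0 0 -1;0 0 0 0 0 0 -1",
)

```text
time: 13.02
ee_pos: [0.5535, 0.2073, 0.3035]
tcp_rot: [-180.0, -0.1, 59.7]
wrist_force: [-1.2, 0.4, -0.9]
opening: 0.0517
grasp_force: 44.7
```

Request:
carry_out(
  targets="0 0 0.02 0 0 0 -1;0 0 0.02 0 0 0 -1;0 0 0.02 0 0 0 -1;0 0 0.01 0 0 0 -1;0 0 0 0 0 0 -1;0 0 0 0 0 0 -1;0 0 0 0 0 0 -1;0 0 0 0 0 0 -1",
)

```text
time: 13.68
ee_pos: [0.5533, 0.2074, 0.3033]
tcp_rot: [179.9, -0.2, 59.7]
wrist_force: [-6.6, -1.0, 16.2]
opening: 0.0513
grasp_force: 46.0
```

```bash
python3 - <<'E'
from h import *
plan()
a=cv2.imread("pics/side0.png");b=camera("side")[:,:,::-1];d=cv2.imread("pics/p3.png")
cv2.imwrite("pics/s4.png",b)
g=lambda i:cv2.cvtColor(np.ascontiguousarray(i),cv2.COLOR_BGR2GRAY)
T=g(a)[164:198,300:358]
for n,i in(("now",b),):
    m=cv2.matchTemplate(g(i)[150:205,290:370],T,cv2.TM_CCOEFF_NORMED);_,v,_,l=cv2.minMaxLoc(m);print(n,v,np.array(l)-[10,14])
    y=l[1];c=m[y-1:y+2,l[0]];print("dv",y-14+.5*(c[0]-c[2])/(c[0]-2*c[1]+c[2]))
E
```

```text
at [0.553 0.207 0.303] [179.93   -0.207  59.667] q [ 20.532   9.607   3.968  84.156   0.076 140.865] F [-6.552 -1.043 16.219] t 13.6833
now 0.7918539047241211 [-3 -2]
dv -2.0406144
```

Contact with the stop at TCP z = 0.303. I'll relax the press, open and rise.

Request:
carry_out(
  targets="0 0 -0.03 0 0 0 -1;0 0 -0.02 0 0 0 -1;0 0 0 0 0 0 -1;0 0 0 0 0 0 0.4;0 0 0 0 0 0 0.6;0 0 0 0 0 0 1;0 0 0 0 0 0 1;0 0 0 0 0 0 1",
)

```text
time: 14.4
ee_pos: [0.5536, 0.2072, 0.3023]
tcp_rot: [-180.0, -0.1, 59.7]
wrist_force: [0.7, -0.1, -1.2]
opening: 0.0857
grasp_force: 0.0
```

Request:
carry_out(
  targets="0 0 -0.05 0 0 0 1;0 0 -0.2 0 0 0 1;0 0 -0.4 0 0 0 1;0 0 -0.6 0 0 0 1;0 0 -0.6 0 0 0 1;0 0 -0.6 0 0 0 1;0 0 -0.4 0 0 0 1;0 0 -0.2 0 0 0 1",
)

```text
time: 15.07
ee_pos: [0.5534, 0.2071, 0.4279]
tcp_rot: [179.9, -0.2, 59.7]
wrist_force: [0.3, -0.5, 0.7]
opening: 0.0852
grasp_force: 0.0
```

```bash
python3 - <<'E'
from h import *
E=[180,-35,-17]
pre=C2+u35*.227
pre1=pre.copy(); pre1[2]=pose()[0][2]
print(pre)
plan((pre1,[180,0,60]),(pre1,[180,0,-17]),(pre1,E),(pre,E),(C2+u35*.127,E))
s=camera("side"); cv2.imwrite("pics/s5.png",s[:,:,::-1])
E
```

```text
[ 0.391 -0.31   0.307]
at [0.553 0.207 0.428] [179.876  -0.234  59.653] q [ 20.504  11.226  19.651  98.165   0.052 140.852] F [ 0.309 -0.528  0.684] t 15.0667
shift [-13.198   3.028  -0.047] turn [ 0.022 -0.041 -0.061]
shift [0. 0. 0.] turn [-0.    -0.    13.439]
shift [0. 0. 0.] turn [0.    6.109 0.   ]
shift [-1.734 -0.     2.477] turn [0. 0. 0.]
shift [0.  0.  2.5] turn [0. 0. 0.]
```

Request:
carry_out(
  targets="-0.4 0.09 0 0 0 0 1;-0.7 0.16 0 0 0 0 1;-0.9 0.21 0 0 0 0 1;-0.9 0.21 0 0 0 0 1;-0.9 0.21 0 0 0 0 1;-0.9 0.21 0 0 0 0 1;-0.9 0.21 0 0 0 0 1;-0.9 0.21 0 0 0 0 1",
)

```text
time: 15.78
ee_pos: [0.4733, -0.0492, 0.4234]
tcp_rot: [-179.9, -0.0, 59.7]
wrist_force: [0.5, 0.3, -0.1]
opening: 0.0854
grasp_force: 0.0
```

Request:
carry_out(
  targets="-0.9 0.21 0 0 0 0 1;-0.9 0.2 0 0 0 0 1;-0.9 0.2 0 0 0 0 1;-0.9 0.2 0 0 0 0 1;-0.9 0.2 0 0 0 0 1;-0.9 0.2 0 0 0 0 1;-0.75 0.17 0 0 0 0 1;-0.55 0.13 0 0 0 0 1",
)

```text
time: 16.45
ee_pos: [0.3898, -0.3118, 0.4229]
tcp_rot: [-179.9, -0.1, 59.6]
wrist_force: [0.4, 0.6, -0.4]
opening: 0.0852
grasp_force: 0.0
```

Request:
carry_out(
  targets="0 0 0 0 0 0.5 1;0 0 0 0 0 1 1;0 0 0 0 0 1 1;0 0 0 0 0 1 1;0 0 0 0 0 1 1;0 0 0 0 0 1 1;0 0 0 0 0 1 1;0 0 0 0 0 1 1",
)

```text
time: 17.12
ee_pos: [0.391, -0.3096, 0.423]
tcp_rot: [-179.9, 0.0, 16.4]
wrist_force: [0.6, -0.5, 0.5]
opening: 0.0854
grasp_force: 0.0
```

Request:
carry_out(
  targets="0 0 0 0 0 1 1;0 0 0 0 0 1 1;0 0 0 0 0 1 1;0 0 0 0 0 1 1;0 0 0 0 0 1 1;0 0 0 0 0 0.6 1;0 0 0 0 0 0.4 1;0 0 0 0 0 0 1",
)

```text
time: 17.78
ee_pos: [0.391, -0.3095, 0.423]
tcp_rot: [-179.9, 0.1, -17.8]
wrist_force: [-0.8, -0.0, -0.5]
opening: 0.0854
grasp_force: 0.0
```

Request:
carry_out(
  targets="0 0 0 0 0.6 0 1;0 0 0 0 0.9 0 1;0 0 0 0 0.9 0 1;0 0 0 0 0.9 0 1;0 0 0 0 0.9 0 1;0 0 0 0 0.9 0 1;0 0 0 0 0.6 0 1;0 0 0 0 0.4 0 1",
)

```text
time: 18.45
ee_pos: [0.3906, -0.3093, 0.4234]
tcp_rot: [-180.0, -35.1, -17.6]
wrist_force: [-1.2, 0.3, -0.2]
opening: 0.0853
grasp_force: 0.0
```

Request:
carry_out(
  targets="-0.2 0 0.3 0 0 0 1;-0.25 0 0.35 0 0 0 1;-0.25 0 0.35 0 0 0 1;-0.25 0 0.35 0 0 0 1;-0.25 0 0.35 0 0 0 1;-0.25 0 0.35 0 0 0 1;-0.2 0 0.3 0 0 0 1;-0.08 0 0.12 0 0 0 1",
)

```text
time: 19.12
ee_pos: [0.3904, -0.3089, 0.3001]
tcp_rot: [-179.9, -34.7, -17.7]
wrist_force: [-0.0, 0.9, 0.1]
opening: 0.0854
grasp_force: 0.0
```

```bash
python3 - <<'E'
from h import *
E=[180,-35,-17]
plan((C2+u35*.227,E),(C2+u35*.127,E))
E
```

```text
at [ 0.39  -0.309  0.3  ] [-179.869  -34.732  -17.707] q [-41.313 -21.964 -29.908  49.676  13.311 160.233] F [-0.034  0.903  0.055] t 19.1167
shift [ 0.119  0.014 -0.126] turn [ 0.048  0.047 -0.101]
shift [0.  0.  2.5] turn [0. 0. 0.]
```

Request:
carry_out(
  targets="0.05 0 0.1 0.02 0 -0.1 1;0 0 0.3 0 0 0 1;0 0 0.5 0 0 0 1;0 0 0.5 0 0 0 1;0 0 0.5 0 0 0 1;0 0 0.35 0 0 0 1;0 0 0.15 0 0 0 1;0 0 0 0 0 0 1",
)

```text
time: 19.78
ee_pos: [0.4454, -0.3263, 0.2249]
tcp_rot: [179.8, -34.9, -17.0]
wrist_force: [-0.8, -0.1, -0.3]
opening: 0.0853
grasp_force: 0.0
```

```bash
python3 - <<'E'
from h import *
plan((C2+u35*.127,[180,-35,-17]))
E
```

```text
at [ 0.445 -0.326  0.225] [179.811 -34.863 -16.99 ] q [-38.635 -12.24  -31.044  38.212  11.992 161.976] F [-0.755 -0.083 -0.319] t 19.7833
shift [ 0.015 -0.     0.006] turn [0.032 0.024 0.002]
```

Within 1 mm. I'll grip, draw out, lift, set upright and turn.

Request:
carry_out(
  targets="0 0 0 0 0 0 -0.1;0 0 0 0 0 0 -0.4;0 0 0 0 0 0 -1;0 0 0 0 0 0 -1;0 0 0 0 0 0 -1;0 0 0 0 0 0 -1;0 0 0 0 0 0 -1;0 0 0 0 0 0 -1",
)

```text
time: 20.45
ee_pos: [0.445, -0.3264, 0.2273]
tcp_rot: [179.8, -35.1, -17.0]
wrist_force: [-3.4, 3.5, 6.6]
opening: 0.0511
grasp_force: 40.5
```

Request:
carry_out(
  targets="0 0 -0.1 0 0 0 -1;0 0 -0.25 0 0 0 -1;0 0 -0.4 0 0 0 -1;0 0 -0.5 0 0 0 -1;0 0 -0.5 0 0 0 -1;0 0 -0.5 0 0 0 -1;0 0 -0.4 0 0 0 -1;0 0 -0.2 0 0 0 -1",
)

```text
time: 21.12
ee_pos: [0.3817, -0.3066, 0.3211]
tcp_rot: [179.7, -35.0, -17.0]
wrist_force: [0.7, -0.0, -2.8]
opening: 0.0513
grasp_force: 44.2
```

Request:
carry_out(
  targets="0.15 0 -0.2 0 0 0 -1;0.2 0 -0.3 0 0 0 -1;0.2 0 -0.3 0 0 0 -1;0.2 0 -0.3 0 0 0 -1;0.2 0 -0.3 0 0 0 -1;0.2 0 -0.3 0 0 0 -1;0.2 0 -0.3 0 0 0 -1;0.1 0 -0.1 0 0 0 -1",
)

```text
time: 21.78
ee_pos: [0.3825, -0.3066, 0.423]
tcp_rot: [179.7, -35.0, -17.0]
wrist_force: [0.3, 0.1, -2.9]
opening: 0.0511
grasp_force: 44.2
```

Request:
carry_out(
  targets="0 0 0 0 -0.5 0 -1;0 0 0 0 -0.9 0 -1;0 0 0 0 -0.9 0 -1;0 0 0 0 -0.9 0 -1;0 0 0 0 -0.9 0 -1;0 0 0 0 -0.9 0 -1;0 0 0 0 -0.7 0 -1;0 0 0 0 -0.4 0 -1",
)

```text
time: 22.45
ee_pos: [0.383, -0.3068, 0.42]
tcp_rot: [179.9, 0.3, -17.1]
wrist_force: [-0.1, 0.2, -3.9]
opening: 0.0513
grasp_force: 44.2
```

Request:
carry_out(
  targets="0 0 0 0 0 -0.5 -1;0 0 0 0 0 -1 -1;0 0 0 0 0 -1 -1;0 0 0 0 0 -1 -1;0 0 0 0 0 -1 -1;0 0 0 0 0 -1 -1;0 0 0 0 0 -1 -1;0 0 0 0 0 -1 -1",
)

```text
time: 23.12
ee_pos: [0.3827, -0.3066, 0.4204]
tcp_rot: [179.9, 0.1, 26.1]
wrist_force: [0.7, 0.5, -3.2]
opening: 0.0512
grasp_force: 44.1
```

Request:
carry_out(
  targets="0 0 0 0 0 -1 -1;0 0 0 0 0 -1 -1;0 0 0 0 0 -1 -1;0 0 0 0 0 -1 -1;0 0 0 0 0 -1 -1;0 0 0 0 0 -0.6 -1;0 0 0 0 0 -0.3 -1;0 0 0 0 0 0 -1",
)

```text
time: 23.78
ee_pos: [0.3827, -0.3066, 0.4204]
tcp_rot: [-180.0, 0.2, 59.7]
wrist_force: [1.0, 0.6, -2.6]
opening: 0.0511
grasp_force: 44.1
```

```bash
python3 - <<'E'
from h import *
plan(([.5409,.0081,.42],[180,0,60]),([.5409,.0081,.352],[180,0,60]))
E
```

```text
at [ 0.383 -0.307  0.42 ] [-179.999    0.16    59.702] q [-38.663  -2.83    3.911  96.718  -0.159  81.635] F [ 1.012  0.605 -2.568] t 23.7833
shift [ 8.788 -0.553 -0.014] turn [-0.     0.028 -0.052]
shift [ 0.  -0.   1.7] turn [0. 0. 0.]
```

Request:
carry_out(
  targets="0.3 -0.03 0 0 0 0 -1;0.5 -0.03 0 0 0 0 -1;0.6 -0.04 0 0 0 0 -1;0.6 -0.04 0 0 0 0 -1;0.6 -0.04 0 0 0 0 -1;0.6 -0.04 0 0 0 0 -1;0.6 -0.04 0 0 0 0 -1;0.6 -0.04 0 0 0 0 -1",
)

```text
time: 24.45
ee_pos: [0.4615, -0.1468, 0.4205]
tcp_rot: [180.0, 0.2, 59.5]
wrist_force: [1.0, -1.2, -2.9]
opening: 0.0511
grasp_force: 44.2
```

Request:
carry_out(
  targets="0.6 -0.04 0 0 0 0 -1;0.6 -0.04 0 0 0 0 -1;0.6 -0.04 0 0 0 0 -1;0.6 -0.04 0 0 0 0 -1;0.6 -0.03 0 0 0 0 -1;0.6 -0.03 0 0 0 0 -1;0.5 -0.02 0 0 0 0 -1;0.29 -0.02 0 0 0 0 -1",
)

```text
time: 25.12
ee_pos: [0.5415, 0.0107, 0.4195]
tcp_rot: [-180.0, 0.2, 59.6]
wrist_force: [-0.1, -0.8, -3.1]
opening: 0.0513
grasp_force: 44.2
```

Request:
carry_out(
  targets="0 0 0.1 0 0 0 -1;0 0 0.3 0 0 0 -1;0 0 0.4 0 0 0 -1;0 0 0.3 0 0 0 -1;0 0 0.25 0 0 0 -1;0 0 0.15 0 0 0 -1;0 0 0.1 0 0 0 -1;0 0 0 0 0 0 -1",
)

```text
time: 25.78
ee_pos: [0.5405, 0.0078, 0.3556]
tcp_rot: [-180.0, 0.2, 59.6]
wrist_force: [0.3, -0.1, -2.9]
opening: 0.051
grasp_force: 44.2
```

```bash
python3 - <<'E'
from h import *
plan(([.5409,.0081,.345],[180,0,60]))
s=camera("side")
cv2.imwrite("pics/p6.png",crop(s,225,150,385,250,5)[:,:,::-1])
E
```

```text
at [0.54  0.008 0.356] [-179.998    0.191   59.586] q [  0.866   2.989   2.535  89.647  -0.163 121.28 ] F [ 0.29  -0.118 -2.944] t 25.7833
shift [0.012 0.006 0.265] turn [-0.     0.033 -0.072]
```

View pics/p6.png

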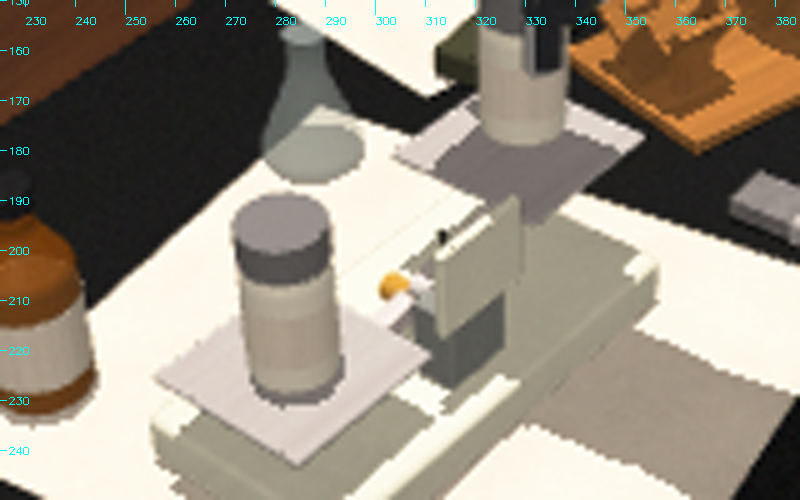

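The side view shows jar 1 upright on the lowered left pan, base at about (284,228). Jar 2 is upright just above the raised right pan, at about (328,178). I'll lower it slowly to contact.

Request:
carry_out(
  targets="0 0 0.06 0 0 0 -1;0 0 0.06 0 0 0 -1;0 0 0.05 0 0 0 -1;0 0 0.04 0 0 0 -1;0 0 0.04 0 0 0 -1;0 0 0.03 0 0 0 -1;0 0 0.02 0 0 0 -1;0 0 0 0 0 0 -1",
)

```text
time: 26.5
ee_pos: [0.5406, 0.0081, 0.344]
tcp_rot: [180.0, 0.2, 59.6]
wrist_force: [0.1, -0.0, -2.3]
opening: 0.0511
grasp_force: 44.2
```

Request:
carry_out(
  targets="0 0 0.025 0 0 0 -1;0 0 0.025 0 0 0 -1;0 0 0.025 0 0 0 -1;0 0 0 0 0 0 -1;0 0 0 0 0 0 -1;0 0 0 0 0 0 -1;0 0 0 0 0 0 -1;0 0 0 0 0 0 -1",
)

```text
time: 27.17
ee_pos: [0.5407, 0.008, 0.3413]
tcp_rot: [180.0, 0.2, 59.6]
wrist_force: [-0.1, 0.1, -3.0]
opening: 0.0509
grasp_force: 44.2
```

Request:
carry_out(
  targets="0 0 0.025 0 0 0 -1;0 0 0.025 0 0 0 -1;0 0 0 0 0 0 -1;0 0 0 0 0 0 -1;0 0 0 0 0 0 -1;0 0 0 0 0 0 -1;0 0 0 0 0 0 -1;0 0 0 0 0 0 -1",
)

```text
time: 27.83
ee_pos: [0.5407, 0.008, 0.3393]
tcp_rot: [179.9, 0.2, 59.6]
wrist_force: [-0.7, 0.4, -0.1]
opening: 0.0513
grasp_force: 44.3
```

Request:
carry_out(
  targets="0 0 0.025 0 0 0 -1;0 0 0 0 0 0 -1;0 0 0 0 0 0 -1;0 0 0 0 0 0 -1;0 0 0 0 0 0 -1;0 0 0 0 0 0 -1;0 0 0 0 0 0 -1;0 0 0 0 0 0 -1",
)

```text
time: 28.5
ee_pos: [0.5407, 0.008, 0.3383]
tcp_rot: [180.0, 0.2, 59.6]
wrist_force: [0.4, 0.7, 0.2]
opening: 0.0512
grasp_force: 44.3
```

```bash
python3 - <<'E'
from h import *
plan()
E
```

```text
at [0.541 0.008 0.338] [179.955   0.165  59.614] q [  0.884   2.875   0.503  87.675  -0.164 121.27 ] F [0.43  0.656 0.228] t 28.5
```

The pan now bears the jar's whole weight (about 0 N at the wrist). I'll let go.

Request:
carry_out(
  targets="0 0 0 0 0 0 0.3;0 0 0 0 0 0 0.5;0 0 0 0 0 0 0.8;0 0 0 0 0 0 1;0 0 0 0 0 0 1;0 0 0 0 0 0 1;0 0 0 0 0 0 1;0 0 0 0 0 0 1",
)

```text
time: 29.17
ee_pos: [0.5406, 0.0081, 0.3382]
tcp_rot: [180.0, 0.2, 59.6]
wrist_force: [0.4, -0.6, 0.8]
opening: 0.0854
grasp_force: 0.0
```

Request:
carry_out(
  targets="0 0 -0.1 0 0 0 1;0 0 -0.3 0 0 0 1;0 0 -0.4 0 0 0 1;0 0 -0.5 0 0 0 1;0 0 -0.4 0 0 0 1;0 0 -0.3 0 0 0 1;0 0 -0.2 0 0 0 1;0 0 0 0 0 0 1",
)

```text
time: 29.83
ee_pos: [0.5407, 0.0083, 0.4287]
tcp_rot: [179.8, 0.1, 59.6]
wrist_force: [0.4, 0.8, 0.3]
opening: 0.085
grasp_force: 0.0
```

Request:
carry_out(
  targets="0 0 0 0 0 0 1;0 0 0 0 0 0 1;0 0 0 0 0 0 1;0 0 0 0 0 0 1;0 0 0 0 0 0 1;0 0 0 0 0 0 1;0 0 0 0 0 0 1;0 0 0 0 0 0 1",
)

```text
time: 30.5
ee_pos: [0.5407, 0.0083, 0.4262]
tcp_rot: [180.0, 0.2, 59.6]
wrist_force: [-0.2, 0.0, 0.8]
opening: 0.0853
grasp_force: 0.0
```

Request:
carry_out(
  targets="0 0 0 0 0 0 1;0 0 0 0 0 0 1;0 0 0 0 0 0 1;0 0 0 0 0 0 1;0 0 0 0 0 0 1;0 0 0 0 0 0 1;0 0 0 0 0 0 1;0 0 0 0 0 0 1",
)

```text
time: 31.17
ee_pos: [0.5407, 0.0083, 0.4263]
tcp_rot: [180.0, 0.2, 59.6]
wrist_force: [0.0, -0.3, 0.2]
opening: 0.0852
grasp_force: 0.0
```

```bash
python3 - <<'E'
from h import *
plan(([.5535,.2071,.40],[180,0,60]))
s=camera("side")
cv2.imwrite("pics/p7.png",crop(s,225,130,385,250,5)[:,:,::-1])
E
```

```text
at [0.541 0.008 0.426] [179.958   0.164  59.617] q [  0.911   4.27   11.738  97.517  -0.162 121.294] F [ 0.027 -0.317  0.159] t 31.1667
shift [ 4.451 -2.238  0.642] turn [ 0.007  0.029 -0.067]
```

View pics/p7.png

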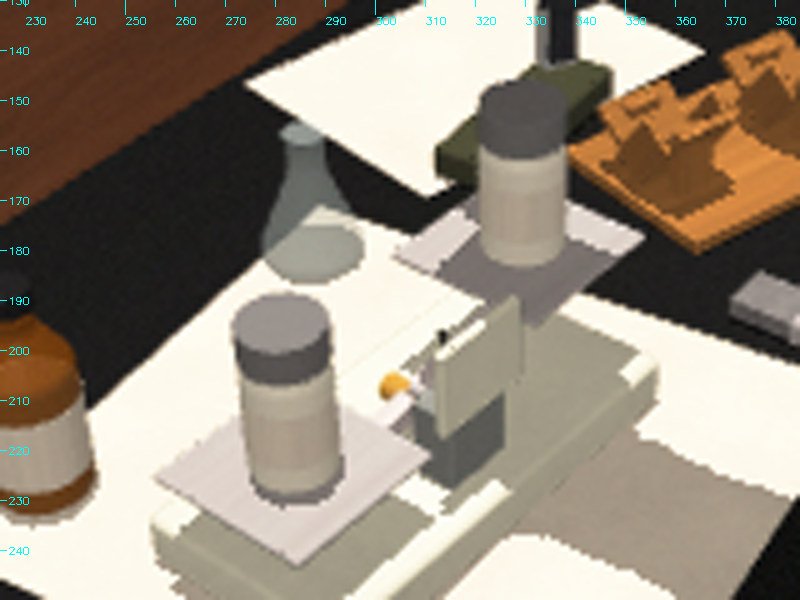

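The left pan is still on its stop, with its left corner at (256,225.5) as before. The right jar stays up, base at about (328,182). I'll move over the left jar and check again once 4 s have passed.

Request:
carry_out(
  targets="0.3 -0.15 0 0 0 0 1;0.6 -0.3 0 0 0 0 1;0.7 -0.36 0 0 0 0 1;0.7 -0.36 0 0 0 0 1;0.7 -0.36 0 0 0 0 1;0.6 -0.3 0 0 0 0 1;0.55 -0.26 0 0 0 0 1;0.3 -0.15 0 0 0 0 1",
)

```text
time: 31.88
ee_pos: [0.5532, 0.2102, 0.4252]
tcp_rot: [180.0, 0.2, 59.7]
wrist_force: [0.1, -0.5, -0.5]
opening: 0.0857
grasp_force: 0.0
```

Request:
carry_out(
  targets="0 0 0 0 0 0 1;0 0 0 0 0 0 1;0 0 0 0 0 0 1;0 0 0 0 0 0 1;0 0 0 0 0 0 1;0 0 0 0 0 0 1;0 0 0 0 0 0 1;0 0 0 0 0 0 1",
)

```text
time: 32.55
ee_pos: [0.5535, 0.2068, 0.4258]
tcp_rot: [180.0, 0.2, 59.6]
wrist_force: [-0.4, 1.0, 1.0]
opening: 0.0855
grasp_force: 0.0
```

Request:
carry_out(
  targets="0 0 0 0 0 0 1;0 0 0 0 0 0 1;0 0 0 0 0 0 1;0 0 0 0 0 0 1;0 0 0 0 0 0 1;0 0 0 0 0 0 1;0 0 0 0 0 0 1;0 0 0 0 0 0 1",
)

```text
time: 33.22
ee_pos: [0.5534, 0.2072, 0.4256]
tcp_rot: [180.0, 0.2, 59.6]
wrist_force: [-0.2, -0.7, -0.4]
opening: 0.0855
grasp_force: 0.0
```

```bash
python3 - <<'E'
from h import *
s=np.ascontiguousarray(camera("side")[:,:,::-1])
old=cv2.imread("pics/p7.png"); new=crop(s,225,130,385,250,5)
cv2.imwrite("pics/p8.png",new)
for n,(x0,y0,x1,y1) in dict(jar2=(480,120,570,320),panL=(150,420,260,570)).items():
    T=old[y0:y1,x0:x1]; S=new[y0-40:y1+30,x0-30:x1+30]
    _,v,_,l=cv2.minMaxLoc(cv2.matchTemplate(S,T,cv2.TM_CCOEFF_NORMED)); print(n,v,(l[0]-30)/5,(l[1]-40)/5)
plan(([.5535,.2071,.303],[180,0,60]))
E
```

```text
jar2 0.536957859992981 0.2 0.0
panL 0.6901882886886597 6.0 -8.0
at [0.553 0.207 0.426] [179.964   0.165  59.619] q [ 20.549  11.406  19.608  98.307  -0.132 140.93 ] F [-0.227 -0.237 -0.118] t 33.2667
shift [0.008 0.    3.066] turn [ 0.006  0.029 -0.066]
```

```bash
python3 - <<'E'
from h import *
a=cv2.imread("pics/p7.png");b=cv2.imread("pics/p8.png")
for n,(x0,y0,x1,y1) in dict(panRright=(580,190,660,290),panRleft=(385,210,470,300),jarbase=(470,225,580,280),panLleft=(150,450,200,510),panLbot=(240,500,360,590)).items():
    print(n,np.abs(a[y0:y1,x0:x1].astype(int)-b[y0:y1,x0:x1]).mean().round(1), end=" ")
    best=min((np.abs(a[y0:y1,x0:x1].astype(int)-b[y0+d:y1+d,x0:x1]).mean(),d) for d in range(-20,11)); print(best)
E
```

```text
panRright 14.9 (np.float64(14.852958333333333), 0)
panRleft 18.2 (np.float64(18.205490196078433), 0)
jarbase 31.9 (np.float64(29.534325068870523), -6)
panLleft 4.6 (np.float64(4.605666666666667), 0)
panLbot 45.7 (np.float64(44.02987654320987), 10)
```

The pans haven't moved over 4 s, so the left jar is the heavier. Grip it.

Request:
carry_out(
  targets="0 0 0.2 0 0 0 1;0 0 0.5 0 0 0 1;0 0 0.6 0 0 0 1;0 0 0.6 0 0 0 1;0 0 0.5 0 0 0 1;0 0 0.4 0 0 0 1;0 0 0.2 0 0 0 1;0 0 0.05 0 0 0 1",
)

```text
time: 33.93
ee_pos: [0.5529, 0.2067, 0.3016]
tcp_rot: [-179.9, 0.3, 59.6]
wrist_force: [0.2, 0.5, -0.1]
opening: 0.0853
grasp_force: 0.0
```

Request:
carry_out(
  targets="0 0 0 0 0 0 1;0 0 0 0 0 0 -0.1;0 0 0 0 0 0 -0.4;0 0 0 0 0 0 -1;0 0 0 0 0 0 -1;0 0 0 0 0 0 -1;0 0 0 0 0 0 -1;0 0 0 0 0 0 -1",
)

```text
time: 34.6
ee_pos: [0.5534, 0.207, 0.3049]
tcp_rot: [179.9, 0.1, 59.6]
wrist_force: [-0.8, 0.6, 5.6]
opening: 0.0514
grasp_force: 41.0
```

Request:
carry_out(
  targets="0 0 -0.02 0 0 0 -1;0 0 -0.03 0 0 0 -1;0 0 -0.05 0 0 0 -1;0 0 -0.06 0 0 0 -1;0 0 -0.07 0 0 0 -1;0 0 -0.08 0 0 0 -1;0 0 -0.08 0 0 0 -1;0 0 -0.08 0 0 0 -1",
)

```text
time: 35.27
ee_pos: [0.5534, 0.2068, 0.3229]
tcp_rot: [180.0, 0.2, 59.6]
wrist_force: [2.0, 1.0, -0.0]
opening: 0.0511
grasp_force: 41.5
```

Request:
carry_out(
  targets="0 0 -0.08 0 0 0 -1;0 0 -0.08 0 0 0 -1;0 0 -0.08 0 0 0 -1;0 0 -0.08 0 0 0 -1;0 0 -0.08 0 0 0 -1;0 0 -0.08 0 0 0 -1;0 0 -0.08 0 0 0 -1;0 0 -0.08 0 0 0 -1",
)

```text
time: 35.93
ee_pos: [0.5531, 0.2069, 0.3478]
tcp_rot: [-180.0, 0.2, 59.6]
wrist_force: [0.1, -1.5, -2.9]
opening: 0.0513
grasp_force: 42.0
```

Request:
carry_out(
  targets="0 0 -0.08 0 0 0 -1;0 0 -0.12 0 0 0 -1;0 0 -0.2 0 0 0 -1;0 0 -0.3 0 0 0 -1;0 0 -0.3 0 0 0 -1;0 0 -0.3 0 0 0 -1;0 0 -0.2 0 0 0 -1;0 0 -0.1 0 0 0 -1",
)

```text
time: 36.6
ee_pos: [0.5534, 0.2071, 0.4138]
tcp_rot: [179.9, 0.1, 59.6]
wrist_force: [-0.7, 0.2, -3.9]
opening: 0.0514
grasp_force: 42.2
```

```bash
python3 - <<'E'
from h import *
plan(([.4723,.3944,.395],[180,0,60]),([.4723,.3944,.240],[180,0,60]))
for n in("side","top"): cv2.imwrite(f"pics/{n}9.png",camera(n)[:,:,::-1])
# tray check from side view projections
for p in ([.4723,.3944,.028],):print(proj("side",p),proj("top",p))
E
```

```text
at [0.553 0.207 0.414] [179.901   0.085  59.616] q [ 20.544  10.987  17.784  96.801  -0.131 140.928] F [-0.674  0.197 -3.878] t 36.6
shift [ 3.013 -4.119  0.457] turn [ 0.017  0.015 -0.067]
shift [ 0.    -0.     3.875] turn [0. 0. 0.]
[260.841 293.49 ] [213.732 220.641]
```

Request:
carry_out(
  targets="0.2 -0.27 0 0 0 0 -1;0.4 -0.55 0 0 0 0 -1;0.45 -0.62 0 0 0 0 -1;0.45 -0.62 0 0 0 0 -1;0.45 -0.62 0 0 0 0 -1;0.45 -0.62 0 0 0 0 -1;0.4 -0.55 0 0 0 0 -1;0.2 -0.27 0 0 0 0 -1",
)

```text
time: 37.37
ee_pos: [0.4701, 0.397, 0.4105]
tcp_rot: [-180.0, 0.2, 59.8]
wrist_force: [-0.3, 0.1, -2.6]
opening: 0.0511
grasp_force: 42.3
```

Request:
carry_out(
  targets="0 0 0.15 0 0 0 -1;0 0 0.4 0 0 0 -1;0 0 0.5 0 0 0 -1;0 0 0.5 0 0 0 -1;0 0 0.5 0 0 0 -1;0 0 0.5 0 0 0 -1;0 0 0.5 0 0 0 -1;0 0 0.4 0 0 0 -1",
)

```text
time: 38.03
ee_pos: [0.4718, 0.3925, 0.2711]
tcp_rot: [180.0, 0.3, 59.6]
wrist_force: [-0.3, 0.1, -4.0]
opening: 0.0512
grasp_force: 42.4
```

Request:
carry_out(
  targets="0 0 0.3 0 0 0 -1;0 0 0.2 0 0 0 -1;0 0 0.15 0 0 0 -1;0 0 0.1 0 0 0 -1;0 0 0.06 0 0 0 -1;0 0 0 0 0 0 -1;0 0 0 0 0 0 -1;0 0 0 0 0 0 -1",
)

```text
time: 38.7
ee_pos: [0.4719, 0.3937, 0.2419]
tcp_rot: [179.9, 0.1, 59.6]
wrist_force: [1.0, -0.3, -3.1]
opening: 0.0508
grasp_force: 42.4
```

```bash
python3 - <<'E'
from h import *
plan(([.4723,.3944,.2275],[180,0,60]))
E
```

```text
at [0.472 0.394 0.242] [179.941   0.107  59.621] q [ 39.851  13.723   1.977  78.334  -0.092 160.23 ] F [ 1.035 -0.33  -3.144] t 38.7
shift [ 0.021 -0.002  0.361] turn [ 0.01   0.019 -0.066]
```

Request:
carry_out(
  targets="0 0 0.05 0 0 0 -1;0 0 0.05 0 0 0 -1;0 0 0.05 0 0 0 -1;0 0 0.04 0 0 0 -1;0 0 0.04 0 0 0 -1;0 0 0.03 0 0 0 -1;0 0 0.03 0 0 0 -1;0 0 0.02 0 0 0 -1",
)

```text
time: 39.37
ee_pos: [0.4718, 0.3935, 0.2286]
tcp_rot: [180.0, 0.2, 59.6]
wrist_force: [-0.5, 0.6, -3.1]
opening: 0.0513
grasp_force: 42.4
```

Request:
carry_out(
  targets="0 0 0.025 0 0 0 -1;0 0 0.025 0 0 0 -1;0 0 0 0 0 0 -1;0 0 0 0 0 0 -1;0 0 0 0 0 0 -1;0 0 0 0 0 0 -1;0 0 0 0 0 0 -1;0 0 0 0 0 0 -1",
)

```text
time: 40.03
ee_pos: [0.4718, 0.3936, 0.228]
tcp_rot: [179.9, 0.1, 59.6]
wrist_force: [-2.6, -0.7, 5.7]
opening: 0.0515
grasp_force: 43.0
```

The jar is on the tray floor. Release and retreat.

Request:
carry_out(
  targets="0 0 -0.02 0 0 0 -1;0 0 0 0 0 0 -1;0 0 0 0 0 0 0.3;0 0 0 0 0 0 0.5;0 0 0 0 0 0 0.8;0 0 0 0 0 0 1;0 0 0 0 0 0 1;0 0 0 0 0 0 1",
)

```text
time: 40.7
ee_pos: [0.4718, 0.3935, 0.2276]
tcp_rot: [180.0, 0.2, 59.6]
wrist_force: [0.1, -0.4, -0.1]
opening: 0.0854
grasp_force: 0.0
```

Request:
carry_out(
  targets="0 0 -0.1 0 0 0 1;0 0 -0.3 0 0 0 1;0 0 -0.5 0 0 0 1;0 0 -0.7 0 0 0 1;0 0 -0.8 0 0 0 1;0 0 -0.7 0 0 0 1;0 0 -0.4 0 0 0 1;0 0 -0.2 0 0 0 1",
)

```text
time: 41.37
ee_pos: [0.4719, 0.3939, 0.3799]
tcp_rot: [179.9, -0.1, 59.6]
wrist_force: [0.4, 1.2, 0.4]
opening: 0.0854
grasp_force: 0.0
```

Request:
carry_out(
  targets="-0.2 0 -0.1 0 0 0 1;-0.4 0 -0.2 0 0 0 1;-0.5 0 0 0 0 0 1;-0.5 0 0 0 0 0 1;-0.5 0 0 0 0 0 1;-0.4 0 0 0 0 0 1;-0.2 0 0 0 0 0 1;0 0 0 0 0 0 1",
)

```text
time: 42.03
ee_pos: [0.4165, 0.2995, 0.3877]
tcp_rot: [180.0, 0.2, 59.6]
wrist_force: [-0.7, 0.4, 0.1]
opening: 0.0856
grasp_force: 0.0
```

```bash
python3 - <<'E'
from h import *
plan()
s=np.ascontiguousarray(camera("side")[:,:,::-1])
cv2.imwrite("pics/p10.png",crop(s,190,130,390,330,3)); 
E
```

```text
at [0.417 0.299 0.388] [179.974   0.2    59.569] q [ 35.739  -0.323   2.711  93.207  -0.105 156.171] F [-0.664  0.398  0.139] t 42.0333
```

View pics/p10.png

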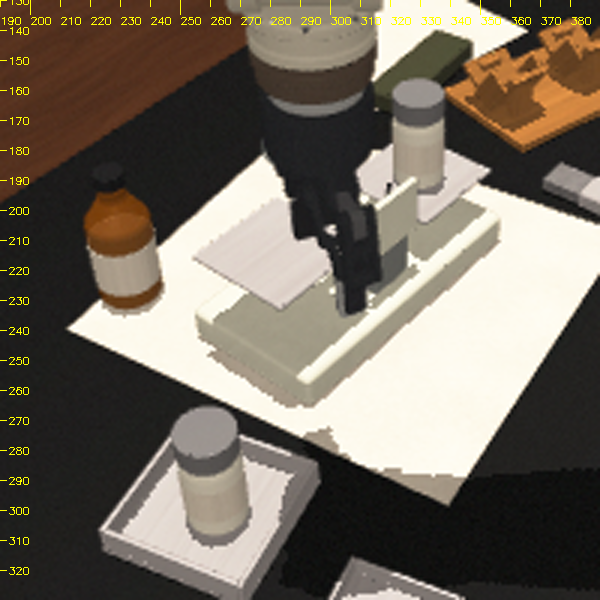

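The final view shows the heavier jar upright in the large steel tray at about (262,300). The lighter one stands on the lowered right pan at about (329,190). The gripper is open and clear of everything.

```bash
python3 -c "from workcell import bot; print(bot.job_done())"
```

```text
the job is handed in; nothing more can be done
None
```

The job is handed in at about 42 s on the robot's clock: the jar on the left pan was the heavier and now stands upright in the large steel tray, and the lighter jar stands on the right pan.

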